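# Oil the pump's tensioner and hold its arm back

### The job

The tensioner arm of the tubing pump head is sticking. Press the yellow spray cap of the oil bottle right down and let it spring back up, then push the orange paddle of the sprung arm back, away from the pump rotor, until its pawl has clicked over the tooth, and finish while still holding the arm there past the click. Leave the medium bottle, the objective and the screwdriver where they are.

Things in the scene. Friction and masses are not known exactly. Their poses are not given: they have to be found in the camera images.
- pump_base: tubing pump head, screwed down: aluminium plate 170 x 200 x 12 mm (x, y, z) with a grey rotor 54 mm wide and 56 mm high in front of the arm. Origin: centre of the plate's underside, on the table. Its +x is the way the paddle is pushed (within 0.35 rad of world +x), its +y points to the pivot end and the oil bottle, z up
- tensioner_arm (a joint): angle of the blue sprung arm about its upright pivot, rad: 0 at rest, 0.45 at the rigid end stop; grows counter-clockwise from above as the paddle is pushed to the pump base's +x. The push needed at the paddle is 5.5 N at rest, up to about 10 N as the pawl climbs the tooth; it clicks over at 0.3, then about 6 N remain. The pawl does not hold the arm: let go, it swings back. Held past the click: above 0.36
- paddle_face (a point): centre of the rotor-side face of the orange upright push paddle at the arm's free end; moves with the arm. Paddle 8 mm thick (along the push), 36 mm wide, from 50 to 116 mm above the table; this point is 83 mm up. Its x is the push direction (the pump base's +x at rest) and turns with the arm; the space before the face is free down to the plate
- pivot_axis (a point): the arm's pivot axis, 43 mm above the table, fixed at (20, 50) mm in the pump base's x, y; the middle of the paddle is 120 mm from it, at rest straight towards the pump base's -y, and travels about 54 mm to the end stop. The beam between is 13 mm wide, its top 50 mm above the table
- oil_holder: fixed round foot 84 mm across that clamps the oil bottle (52 mm across); origin: centre of the underside, on the table; it stands on the pivot side of the pump base, z up; the nozzle points to its -y
- cap_top (a point): centre of the top of the yellow spray cap, 30 mm across, on the white collar of the oil bottle; 155 mm above the table when up. Free from above
- pump_cap (a joint): how far the spray cap is pressed down, m: 0 up, 0.009 fully down; it springs back by itself. About 2 N starts it and 6 N presses it fully down; right down means beyond 0.006, up again means below 0.002
- medium_bottle: loose bystander, standing: small bottle with pink medium and blue cap, 44 mm across, 88 mm high; origin: centre of the underside
- objective: loose bystander, standing: white microscope objective with a green ring, 29 mm across, 45 mm high; origin: centre of the underside
- screwdriver: loose bystander, lying: screwdriver with red handle, 160 mm long along its y, 23 mm thick; origin: centre of the underside
Things that resemble listed ones, but are neither listed nor needed, are in the scene too. Of the things that look like the oil_holder, the larger one is meant.

How it is judged:
On the way, in this order (a step that is already met when the one before it is completed fails the run):
1. the spray cap is pressed right down (value of joint pump_cap above 0.006 m), for 0.05 s.
2. the spray cap is back up (value of joint pump_cap below 0.002 m), for 0.1 s.
3. the arm is pushed past the click (value of joint tensioner_arm above 0.36 rad), for 0.2 s.
At the end, for the whole second after the job is handed in: the arm is held still past the click (above 0.36 rad) by the fingers or hand, which press on it with more than 2 N, the spray cap is up (less than 2 mm down), and the medium bottle, objective and screwdriver are within 25 mm of where they stood (value of joint tensioner_arm above 0.36 rad and velocity of joint tensioner_arm below 0.1 rad/s and contact force between any of the fingers, the arm and tensioner_arm above 2 N and value of joint pump_cap below 0.002 m and distance of each of medium_bottle, objective, screwdriver from where it was at the start of the episode below 0.025 m); the arm keeps its last pose, push and grip.
It fails at once if medium bottle moved by more than 25 mm or tipped over (distance of medium_bottle from where it was at the start of the episode above 0.025 m or angle between medium_bottle's own z axis and vertical above 0.5 rad).
It fails at once if objective moved by more than 25 mm or tipped over (distance of objective from where it was at the start of the episode above 0.025 m or angle between objective's own z axis and vertical above 0.5 rad).
It fails at once if screwdriver moved by more than 25 mm or tipped over (distance of screwdriver from where it was at the start of the episode above 0.025 m).
It also fails if it takes over 38 s, if anything falls off the work surface, if the arm or the gripper's body presses on something with over 40 N, if the wrist force passes 120 N, or if a joint passes its speed limit or range.

### The arm

A 6-joint arm with a two-finger parallel gripper is mounted at the origin on a cart in front of the work surface, level with it; the furniture and walls round the work are solid. World frame = base frame: x ahead of the robot, y to its left, z up, the work surface at z = 0. Lengths are in m, angles in rad, forces in N, time in s.
With the tool pointing down it reaches from about 0.25 to 0.775 m from the base axis. Payload 4 kg.
Tool frame: the origin (TCP) lies on the centre line of the jaws, within the pads' length; the fingertips stand 14 mm ahead of it and the grasp point (between the pads) lies 5 mm behind it (robot.tcp_to_tips is the distance from the TCP to the fingertips, in m); z points along the fingers, y is the line along which they close (so a half turn about z gives the same grasp; the last joint's range is limited). The gripper opens to 94 mm and grips with 3 to 60 N. Pads are 16 mm wide; open, the fingers measure 119 mm over their backs; the gripper's body (75 mm by 177 mm) begins 78 mm behind the grasp point.
Start: joints at [-1.269, 0.087, 1.371, -0, 1.684, -0.103], TCP at [0.217, -0.506, 0.22] pointing down, gripper open.
Joint ranges: [-3.1, 3.1], [-0.76, 2.03], [0.27, 2.55], [-1.08, 4.22], [0.17, 2.65], [-2.57, 2.57]. Speed limits (rad/s): [2.79, 2.79, 3.14, 3.14, 3.14, 3.14].

### API

Orientations are given as [roll, pitch, yaw] about the fixed x, y, z axes, in that order (R = Rz(yaw) Ry(pitch) Rx(roll)).
In Python, from bench import robot gives the robot as it stands.
- The arm moves only by the tool carry_out, never from a script. Its argument "increments" is a list of rows, each a list of 3 entries, a list of its own where there are three numbers: the closure in counts, from 0 (fully open) to 255 (shut), then the shift along the tool's x, y, z in mm, then the turn about the tool's z in degrees. In form: [[fingers, [dx, dy, dz], twist], ...]. A call has 1 to 8 rows; each row shifts and turns the commanded pose from where the row before left it, along the tool's axes as they then stand; what a row does not reach is not made up. A row lasts 1/10 s, in which the tool goes at most 50 mm and 8.59 degrees, less where a joint would pass 70% of its speed; a pose out of reach is approached as far as the arm can. A call with a gripper value outside its range is refused whole. The fingers move at their own pace and stop on an object; the grip force is fixed at half the most. Time passes only in rows, so rows that do not move let the fingers close. It gives the time, the measured TCP pose, the force, the opening and the grip force at its end, in the units of the state.
- robot.get_obs(): the state, without advancing time (a new reading comes with each control period).
- robot.snapshot(name): name is "side" or "top" or "wrist"; returns the picture (400x640x3 uint8, blue, green, red); there is no depth.
- robot.get_calibration(name): a dict with "vfov" (degrees; the focal length in pixels is half the picture's height over the tangent of half this angle, whatever the lens; pixels are square), "cx", "cy" (the principal point, pixels), "k1" (the pictures are not rectified: a ray, as slopes to the right and down, at radius r is drawn at 1 + k1 r^2 times it, then the intrinsics apply), "T" (4x4, takes a point from camera to world coordinates). Camera axes: x right, y down, z forward; pixel columns grow to the right and rows downward; lengths in m; the calibration is good to about 2 mm. A picture is of the moment at which its call begins: read the wrist's pose just before it. get_calibration takes no time and is no camera call; for the wrist camera it gives the pose at the moment of the call.
- robot.close_job(): hands the job in; it is judged then, once.
The state is a dict: "time": time; "joint_positions": joint angles; "qvel": joint speeds; "joint_torque": joint torques, N m; "tool_pos": TCP position; "ee_rot": TCP orientation; "wrist_force": force on the tool from outside, world axes, zero at the start; "wrist_torque": the same for the moment, N m; "width": finger opening in m; "finger_force": force on a finger pad.
Only numpy, scipy, OpenCV 4.12 (cv2) and the standard library are available. Lean on these libraries where they do the work, as an engineer would, in place of code of your own. Each camera call takes 0.05 s, during which the arm holds its last target. There are 200 camera calls.

## Working session

There is one attempt and no reset: what is moved stays moved. The work goes in short steps, Python scripts to look and compute and a tool call to move; the robot and the scene stay as the last step left them, time stands still between calls to the robot, and variables do not carry over. Pictures are saved under pics/ and viewed, at most 10 in all, crops included, and the job is handed in when it is done.

Besides the shell and the picture viewer there is one more tool, called after "Request:" as name(argument=value, ...) on one line, values as JSON. carry_out: Moves the arm, as the interface text tells. Its arguments: {"type":"object","properties":{"increments":{"type":"array","items":{"type":"array"}}},"required":["increments"]}

```bash
mkdir -p pics; ls; python3 - <<'E'
from bench import robot
import cv2
for n in("top","side"):
    cv2.imwrite(f"pics/{n}0.png",robot.snapshot(n)); c=robot.get_calibration(n); print(n,c)
print(robot.get_obs())
E
```

```text
pics
top {'vfov': 53.47817462002071, 'cx': 322.224132609907, 'cy': 195.8844980447711, 'k1': -0.08170581926019535, 'T': array([[-0.01109296, -0.9953331 ,  0.09585905,  0.45385479],
       [-0.99991894,  0.01044247, -0.00728489, -0.0356164 ],
       [ 0.00624989, -0.09593209, -0.99536826,  0.98309148],
       [ 0.        ,  0.        ,  0.        ,  1.        ]])}
side {'vfov': 56.62237417526677, 'cx': 321.7964346510378, 'cy': 203.08752212329006, 'k1': -0.03809615203619408, 'T': array([[ 0.65566081,  0.35136708, -0.66831884,  1.10546234],
       [ 0.75497409, -0.29207819,  0.58711537, -0.5353011 ],
       [ 0.01109166, -0.88951195, -0.45677727,  0.502268  ],
       [ 0.        ,  0.        ,  0.        ,  1.        ]])}
{'time': 0.1, 'joint_positions': array([-1.26911836e+00,  8.78895674e-02,  1.37210019e+00, -1.20186968e-05,
        1.68359710e+00, -1.03111149e-01]), 'qvel': array([ 0.00063808, -0.00107922, -0.00178947,  0.00027681,  0.00092957,
       -0.00073241]), 'joint_torque': array([ 2.53110491e-03, -3.41254950e+01, -3.03299654e+01,  7.19714002e-02,
        3.05272965e-02, -1.06387504e-04]), 'tool_pos': array([ 0.21645053, -0.50510927,  0.21841805]), 'ee_rot': array([-3.13960782e+00, -1.93378338e-04,  4.04787582e-01]), 'wrist_force': array([0.19200581, 0.17343773, 0.40523345]), 'wrist_torque': array([-0.01113639,  0.00726739,  0.01883174]), 'finger_force': 0.0, 'width': 0.09387648649460359}
```

View pics/top0.png

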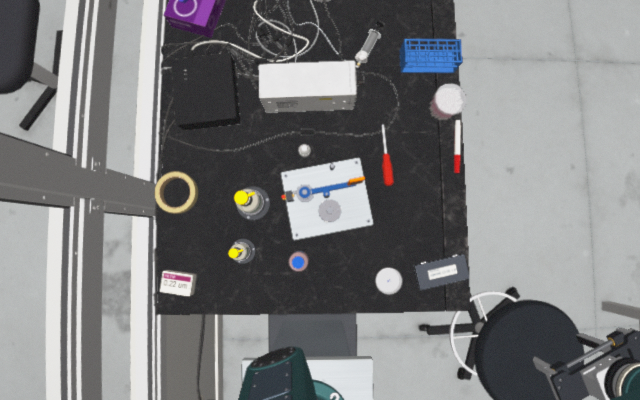

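View pics/side0.png

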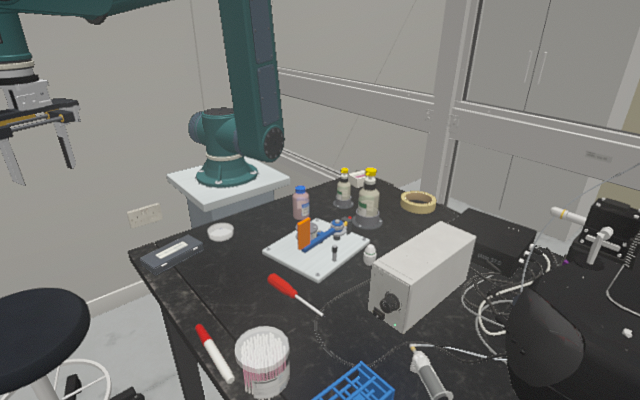

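Top view: the pump plate has corners near (279,173), (365,157), (374,222) and (292,240). The paddle is near (356,182), the pivot near (305,192) and the large oil bottle's cap near (243,198). The smaller decoy bottle is near (236,253). I'll zoom in for precision.

```bash
python3 - <<'E'
import cv2,numpy as np
a=cv2.imread("pics/top0.png")[140:250,220:400]; a=cv2.resize(a,None,fx=4.4,fy=4.4,interpolation=cv2.INTER_CUBIC)
cv2.imwrite("pics/topc.png",a)
b=cv2.imread("pics/side0.png")[160:280,270:410]; b=cv2.resize(b,None,fx=5,fy=5,interpolation=cv2.INTER_CUBIC)
cv2.imwrite("pics/sidec.png",b)
E
cat > h.py <<'E'
import numpy as np,cv2
from bench import robot
def ray(n,u,v,c=None):
    c=c or robot.get_calibration(n); f=200/np.tan(np.radians(c["vfov"]/2))
    K=np.array([[f,0,c["cx"]],[0,f,c["cy"]],[0,0,1]])
    p=cv2.undistortPoints(np.array([[[u,v]]],float),K,np.array([c["k1"],0,0,0.]))[0,0]
    T=np.array(c["T"]); return T[:3,3],T[:3,:3]@np.array([*p,1])
def atz(n,u,v,z):
    o,d=ray(n,u,v); return o+d*(z-o[2])/d[2]
def proj(n,P):
    c=robot.get_calibration(n); f=200/np.tan(np.radians(c["vfov"]/2)); T=np.array(c["T"])
    q=(np.asarray(P)-T[:3,3])@T[:3,:3]; s=q[:2]/q[2]; s=s*(1+c["k1"]*(s@s)); return s*f+[c["cx"],c["cy"]]
E
```

```text
(no output)
```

View pics/topc.png

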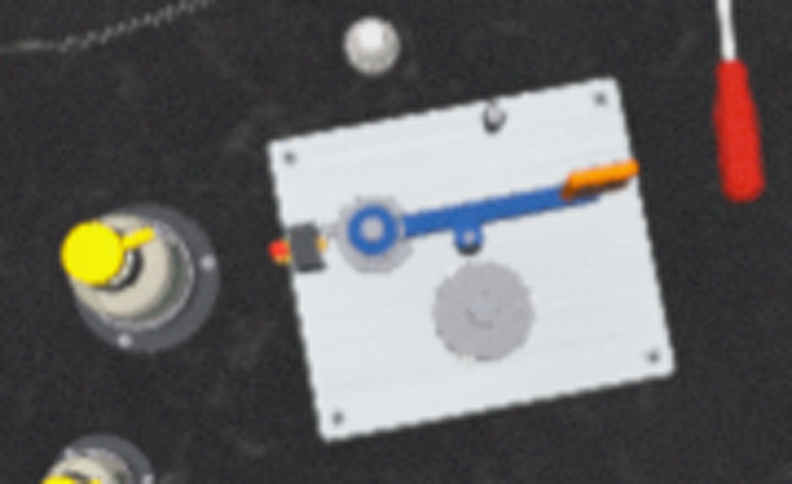

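View pics/sidec.png

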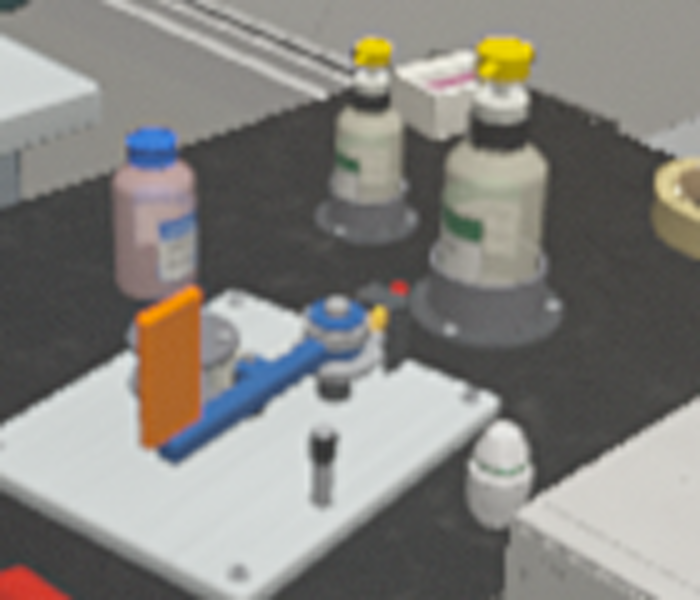

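The top crop shows the plate corners at (268,142), (615,78), (675,372) and (322,440), the cap at (92,253), the pivot at (372,230) and the paddle's top edge from (565,190) to (637,165). In the side crop the cap top is at (505,43).

```bash
python3 - <<'E'
from h import *
t=lambda X,Y,z: atz("top",220+X/4.4,140+Y/4.4,z)
C=[t(*p,.012) for p in [(268,142),(615,78),(675,372),(322,440)]]
print("corners",np.round(C,4)); print("sides",[round(np.linalg.norm(C[i]-C[(i+1)%4]),4) for i in range(4)])
c=np.mean(C,0); x=(C[0]+C[1]-C[2]-C[3]); th=np.arctan2(x[1],x[0]); 
y=(C[0]+C[3]-C[1]-C[2]);print("c",c,"th",th,np.arctan2(-y[0],y[1]))
R=np.array([[np.cos(th),-np.sin(th)],[np.sin(th),np.cos(th)]])
piv=c[:2]+R@[.02,.05]; pad=c[:2]+R@[.02,-.07]; print("pivot",piv,t(372,230,.058)[:2],"paddle centre",pad,t(602,177,.116)[:2])
cap=t(92,253,.155); print("cap top",cap,"side",atz("side",270+505/5,160+46/5,.155),"proj side*5",(proj("side",cap)-[270,160])*5)
print("holder",t(145,278,.0)[:2])
print("padtop side",(proj("side",[*pad,.116])-[270,160])*5)
for n,p,z in(("med",(298,261),.088),("obj",(304.5,150),.045)): print(n,atz("top",*p,z)[:2])
print("driver",t(740,195,.012)[:2],t(722,0,.012)[:2])
E
```

```text
corners [[ 0.6071  0.0588  0.012 ]
 [ 0.6417 -0.1371  0.012 ]
 [ 0.4756 -0.1672  0.012 ]
 [ 0.4403  0.0292  0.012 ]]
sides [np.float64(0.1989), np.float64(0.1688), np.float64(0.1995), np.float64(0.1695)]
c [ 0.54116301 -0.05408614  0.012     ] th 0.17745246151316746 0.17642684781831963
pivot [ 0.55202281 -0.00134086] [ 0.55188128 -0.00106235] paddle centre [ 0.57320553 -0.11945645] [ 0.57125144 -0.11864599]
cap top [0.53198809 0.12906806 0.155     ] side [0.53592009 0.12756252 0.155     ] proj side*5 [501.20691128  43.01263228]
holder [0.53210678 0.12966517]
padtop side [164.99328378 299.38737803]
med [0.39444725 0.01358547]
obj [ 0.65541751 -0.00111821]
driver [ 0.57439753 -0.20614173] [ 0.68627364 -0.19913401]
```

The measurements agree: plate sides 199 × 169 mm, pivot and paddle match in both estimates, and the cap lies over the holder's centre. I'm moving above the cap with the fingers closed.

Request:
carry_out(increments=[[255,[34,-29,0],0],[255,[34,-29,0],0],[255,[34,-29,0],0],[255,[34,-29,0],0],[255,[34,-29,0],0],[255,[34,-29,0],0],[255,[34,-29,0],0],[255,[34,-29,0],0]])

```text
time: 0.9
tool_pos: [0.3755, -0.1834, 0.2191]
ee_rot: [-3.141, 0.0, 0.404]
wrist_force: [1.0, 0.1, -0.4]
width: 0.0332
finger_force: 0.0
```

Request:
carry_out(increments=[[255,[34,-28,0],0],[255,[34,-28,0],0],[255,[34,-28,0],0],[255,[34,-28,0],0],[255,[34,-28,0],0],[255,[34,-28,0],0],[255,[34,-28,0],0],[255,[30,-28,0],0]])

```text
time: 1.7
tool_pos: [0.5338, 0.1282, 0.2187]
ee_rot: [-3.142, 0.001, 0.405]
wrist_force: [-0.0, -0.5, 0.4]
width: 0.0004
finger_force: 0.0
```

Request:
carry_out(increments=[[255,[0,0,0],0],[255,[0,0,0],0],[255,[0,0,0],0]])

```text
time: 2.0
tool_pos: [0.5329, 0.1254, 0.2191]
ee_rot: [3.141, 0.001, 0.404]
wrist_force: [-0.1, -0.6, -0.5]
width: 0.0007
finger_force: 0.0
```

Request:
carry_out(increments=[[255,[1,-3,20],0],[255,[0,0,20],0],[255,[0,0,6],0],[255,[0,0,4],0],[255,[0,0,2],0],[255,[0,0,2],0],[255,[0,0,0],0]])

```text
time: 2.7
tool_pos: [0.5336, 0.1289, 0.1666]
ee_rot: [3.14, -0.001, 0.404]
wrist_force: [-1.4, -1.6, 2.6]
width: 0.0005
finger_force: 1.4
```

Request:
carry_out(increments=[[255,[0,0,2],0],[255,[0,0,2],0],[255,[0,0,2],0],[255,[0,0,1],0],[255,[0,0,0],0]])

```text
time: 3.2
tool_pos: [0.5338, 0.1291, 0.1602]
ee_rot: [3.14, -0.002, 0.405]
wrist_force: [-1.8, -2.6, 8.7]
width: 0.0004
finger_force: 4.2
```

Request:
carry_out(increments=[[255,[0,0,1],0],[255,[0,0,1],0],[255,[0,0,0],0]])

```text
time: 3.5
tool_pos: [0.5338, 0.1291, 0.1601]
ee_rot: [3.14, -0.003, 0.405]
wrist_force: [-4.2, -2.1, 14.4]
width: 0.0003
finger_force: 7.2
```

Request:
carry_out(increments=[[255,[0,0,-10],0],[255,[0,0,-25],0],[255,[0,0,-27],0],[255,[0,0,0],0],[255,[0,0,0],0]])

```text
time: 4.0
tool_pos: [0.5332, 0.1299, 0.2179]
ee_rot: [-3.141, -0.0, 0.405]
wrist_force: [1.0, 0.4, -1.3]
width: 0.0005
finger_force: 0.0
```

Request:
carry_out(increments=[[255,[-13,34,0],0],[255,[-13,34,0],0],[255,[-13,34,0],0],[255,[-13,34,0],0],[255,[-13,34,0],0],[255,[-13,33,0],0],[255,[-13,33,0],6.5],[255,[0,0,0],6.5]])

```text
time: 4.8
tool_pos: [0.5413, -0.1269, 0.215]
ee_rot: [-3.141, 0.005, 0.168]
wrist_force: [0.5, 1.1, 0.0]
width: 0.0005
finger_force: 0.0
```

Request:
carry_out(increments=[[255,[0,0,0],0],[255,[0,0,0],0],[255,[0,0,0],0]])

```text
time: 5.1
tool_pos: [0.5422, -0.1225, 0.2175]
ee_rot: [-3.141, 0.001, 0.181]
wrist_force: [0.2, -0.0, 0.3]
width: 0.0003
finger_force: 0.0
```

```bash
python3 - <<'E'
from h import *
s=robot.snapshot("side"); cv2.imwrite("pics/side1.png",cv2.resize(s[140:290,270:470],None,fx=4,fy=4,interpolation=cv2.INTER_CUBIC))
o=robot.get_obs(); p=o["tool_pos"]; th=.177; R=np.array([[np.cos(th),-np.sin(th)],[np.sin(th),np.cos(th)]])
print(p,o["ee_rot"],"in pump frame",R.T@(p[:2]-[.5410,-.0538]))
E
```

```text
[ 0.54228726 -0.1224406   0.21787256] [-3.14106756e+00  7.47947229e-04  1.80519360e-01] in pump frame [-0.0108189  -0.06779484]
```

View pics/side1.png

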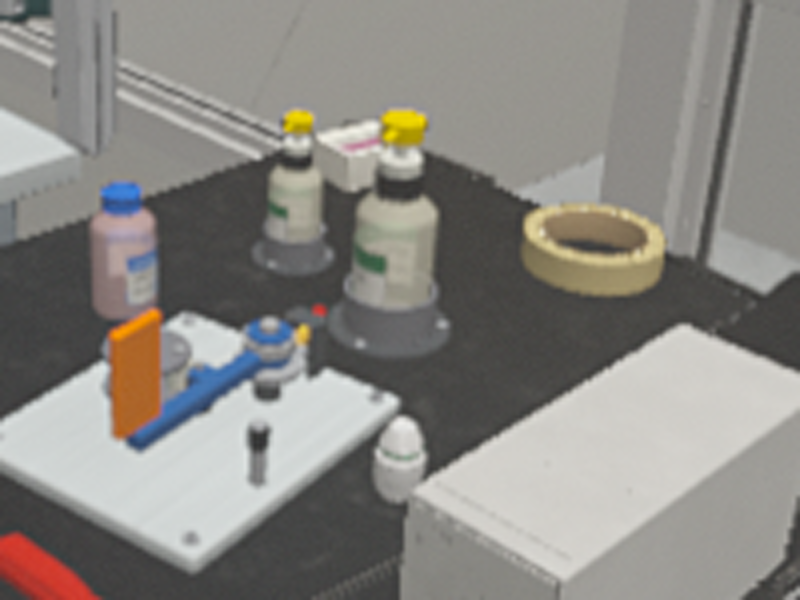

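The side view shows the cap back up at its original place (crop 405,115). The fingers are above the paddle's rotor side. Next I descend in front of the paddle face.

Request:
carry_out(increments=[[255,[0,2,35],0],[255,[0,0,35],0],[255,[0,0,35],0],[255,[0,0,25],0],[255,[0,0,8],0],[255,[0,0,0],0],[255,[0,0,0],0]])

```text
time: 5.85
tool_pos: [0.5438, -0.1254, 0.0821]
ee_rot: [3.14, -0.002, 0.179]
wrist_force: [-0.5, 0.8, 1.1]
width: 0.0007
finger_force: 0.0
```

Request:
carry_out(increments=[[255,[5,0,0],0],[255,[5,0,0],0],[255,[3,0,0],0],[255,[2,0,0],0],[255,[2,0,0],0],[255,[2,0,0],0],[255,[0,0,0],0],[255,[0,0,0],0]])

```text
time: 6.65
tool_pos: [0.5613, -0.122, 0.0804]
ee_rot: [3.142, 0.0, 0.178]
wrist_force: [-1.8, -0.1, 0.8]
width: 0.0004
finger_force: 0.5
```

Request:
carry_out(increments=[[255,[4.8,0.5,0],-2.3],[255,[4.8,0.5,0],-2.3],[255,[4.8,0.5,0],-2.3],[255,[4.8,0.5,0],-2.3],[255,[4.8,0.5,0],-2.3],[255,[4.8,0.5,0],-2.3],[255,[4.8,0.5,0],-2.3],[255,[4.8,0.5,0],-2.3]])

```text
time: 7.45
tool_pos: [0.5967, -0.1148, 0.0803]
ee_rot: [-3.14, 0.005, 0.5]
wrist_force: [-4.3, -1.5, 2.5]
width: 0.0002
finger_force: 2.4
```

```bash
cat > ang.py <<'E'
from h import *
o=robot.get_obs(); p=o["tool_pos"]; v=p[:2]-[.552,-.0012]
r=np.linalg.norm(v); a=np.arctan2(v[0],-v[1])-.177+np.arcsin(12/r/1000)
print(p,"yaw-th",o["ee_rot"][2]-.177,"r",r,"arm angle",a,o["wrist_force"],o["qvel"].round(3))
E
python3 ang.py
```

```text
[ 0.59665059 -0.11475885  0.08029559] yaw-th 0.32254924291936843 r 0.12202166647738243 arm angle 0.29612733324061313 [-4.30800342 -1.45396048  2.5495769 ] [ 0.054  0.09  -0.114  0.025 -0.008 -0.352]
```

Request:
carry_out(increments=[[255,[4.5,0.5,0],-2],[255,[4.5,0.5,0],-2],[255,[4,0.5,0],-1],[255,[0,0,0],0],[255,[0,0,0],0],[255,[0,0,0],0],[255,[0,0,0],0]])

```text
time: 8.15
tool_pos: [0.6086, -0.1093, 0.0802]
ee_rot: [-3.139, 0.005, 0.586]
wrist_force: [-7.4, -0.6, 1.8]
width: 0.0007
finger_force: 3.2
```

```bash
python3 ang.py; python3 - <<'E'
from h import *
s=robot.snapshot("top"); cv2.imwrite("pics/top1.png",cv2.resize(s[140:270,220:420],None,fx=4,fy=4,interpolation=cv2.INTER_CUBIC))
E
```

```text
[ 0.60859402 -0.10928042  0.08018706] yaw-th 0.40860733400963084 r 0.12200106455973547 arm angle 0.4038905718804131 [-7.44258362 -0.63112955  1.8174229 ] [0.001 0.    0.004 0.002 0.005 0.   ]
```

View pics/top1.png

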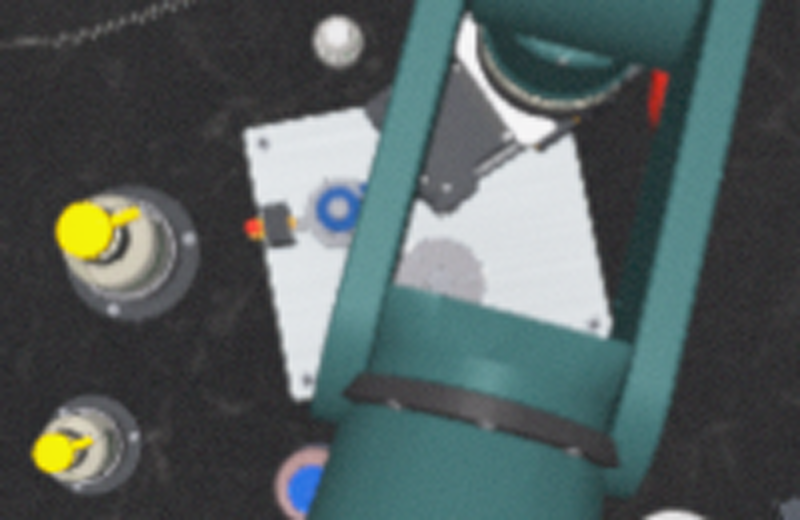

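The top view has the paddle hidden by the hand; the cap is up, and the objective and medium bottle look unmoved. The estimated angle is 0.404, so I'll add 2 mm for margin.

Request:
carry_out(increments=[[255,[2,0,0],-1],[255,[0,0,0],0],[255,[0,0,0],0],[255,[0,0,0],0],[255,[0,0,0],0]])

```text
time: 8.7
tool_pos: [0.6103, -0.1084, 0.0802]
ee_rot: [-3.14, 0.005, 0.603]
wrist_force: [-7.8, 0.3, 1.6]
width: 0.0007
finger_force: 3.2
```

```bash
python3 ang.py; python3 - <<'E'
from h import *
s=robot.snapshot("side"); cv2.imwrite("pics/side2.png",cv2.resize(s[160:310,250:400],None,fx=4,fy=4,interpolation=cv2.INTER_CUBIC))
for a in(.33,.36,.40,.44):
    th=.177+a; print(a,(proj("side",[.552+.12*np.sin(th)+.004*np.cos(th),-.0012-.12*np.cos(th)+.004*np.sin(th),.116])-[250,160])*4)
E
```

```text
[ 0.61033568 -0.10836223  0.08021375] yaw-th 0.42593238930553007 r 0.12201145541190768 arm angle 0.42001950337423155 [-7.77025808  0.27645745  1.59924591] [ 0.     0.     0.003  0.003  0.007 -0.002]
0.33 [284.88774024 260.27954668]
0.36 [291.63108071 261.40840614]
0.4 [300.7372075 262.7565401]
0.44 [309.95635265 263.92174209]
```

View pics/side2.png

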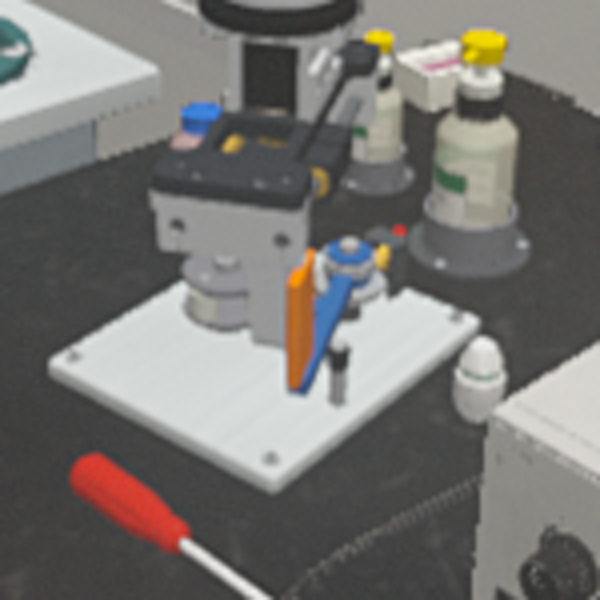

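The side view shows the finger on the paddle, and the paddle's top edge midpoint at about (306,262), which matches 0.42 rad. The cap is up and the bystanders are in place, so I'm handing in.

```bash
python3 -c "
from bench import robot
print(robot.close_job())"
```

```text
the job is handed in; nothing more can be done
None
```

I pressed the spray cap right down and let it spring back up. I then pushed the arm past the click and handed in while holding it at an estimated 0.42 rad with about 8 N; the hand-in gave no verdict.

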